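# Put the painted pottery in its cradles

### The arm

A 6-joint arm with a two-finger parallel gripper is mounted at the origin on the work surface. World frame = base frame: x ahead of the robot, y to its left, z up, the work surface at z = 0. Lengths are in m, angles in degrees, forces in N, time in s.
With the tool pointing down it reaches from about 0.275 to 0.975 m from the base axis. Payload 8.4 kg.
Tool frame: the origin (TCP) lies midway between the tips of the shut fingers; the grasp point (between the pads) lies r.grasp_offset behind it (r.grasp_offset is the distance from the TCP to the grasp point, in m); z points along the fingers, y is the line along which they close (so a half turn about z gives the same grasp; the last joint's range is limited). The gripper opens to 92 mm and grips with 3 to 60 N. Pads are 20 mm wide; open, the fingers measure 128 mm over their backs; the gripper's body (75 mm by 189 mm) begins 69 mm behind the grasp point.
Start: joints at [-67.575, 20.225, 93.587, -0, 66.188, -0.138], TCP at [0.24, -0.577, 0.215] pointing down, gripper open.
Joint ranges: [-150.9, 150.9], [-52.94, 120.26], [3.33, 152.33], [-74.26, 254.26], [0, 154.13], [-172.89, 172.89]. Speed limits (degrees/s): [127.2, 127.2, 159.86, 180, 180, 180].

### API

Orientations are given as [roll, pitch, yaw] about the fixed x, y, z axes, in that order (R = Rz(yaw) Ry(pitch) Rx(roll)).
In Python, from plant import sensors, cams, job, r gives the robot as it stands.
- The arm moves only by the tool step_arm, never from a script. Its argument "motion" is a list of rows, each an object with "translation": the shift along the tool's x, y, z in cm, a list of three; "angular": the turn, a rotation vector about the tool's x, y, z in degrees, a list of three. In form: [{"translation": [x, y, z], "angular": [wx, wy, wz]}, ...]. A call has 1 to 12 rows; each row is the pose to reach, as a shift and turn from the pose commanded when the call began, along the tool's axes at that moment; what a row does not reach only later rows make up. A row lasts 1/12 s, in which the tool goes at most 41.7 mm and 7.16 degrees, less where a joint would pass 70% of its speed; a pose out of reach is approached as far as the arm can. A call with a gripper value outside its range is refused whole. "claw" is the finger opening in cm, from 0 to 9.19, set as the call begins (left out, the last holds). The fingers move at their own pace and stop on an object; the grip force is fixed at half the most. Time passes only in rows, so rows that repeat a pose let the fingers close. It gives the time, the measured TCP pose, the force, the opening and the grip force at its end, in the units of the state.
- sensors.state(): the state, without advancing time (a new reading comes with each control period).
- cams.camera(name): name is "scene" or "top" or "wrist"; returns the picture (480x640x3 uint8, red, green, blue); there is no depth.
- cams.calibration(name): a dict with "fx", "fy", "cx", "cy" (pixels), "D" ([k1, k2, p1, p2, k3] as OpenCV has them; the pictures are not rectified), "rvec" (rotation vector, rad) and "tvec" (3), from world to camera coordinates, as OpenCV has them; the wrist camera has in their place "T_tool_cam" (4x4, takes a point from camera to tool coordinates, whose origin is the TCP and whose axes are the flange's). Camera axes: x right, y down, z forward; pixel columns grow to the right and rows downward; lengths in m; the calibration is good to about 2 mm. A picture is of the moment at which its call begins: read the wrist's pose just before it. calibration takes no time and is no camera call.
- job.sign_off(): hands the job in; it is judged then, once.
The state is a dict: "clock": time; "joint_positions": joint angles; "qd": joint speeds; "effort": joint torques, N m; "eef_pos": TCP position; "tool_rot": TCP orientation; "contact_force": force on the tool from outside, world axes, zero at the start; "ft_torque": the same for the moment, N m; "gripper_width": finger opening in m; "grip_force": force on a finger pad.
Only numpy, scipy, OpenCV 4.12 (cv2) and the standard library are available. Lean on these libraries where they do the work, as an engineer would, in place of code of your own. Each camera call takes 0.05 s, during which the arm holds its last target. There are 200 camera calls.

### The job

Set the finished painted pottery into the cradles of its own colour: the red vase in the red cradle, the yellow mug in the yellow cradle with its handle down in the notch, the blue jar in the blue cradle, and only then put the blue lid on the jar; all must stand fully seated and upright, released. Set every piece down gently rather than letting it drop, knock nothing over, and leave the brush pot, the bottle and the paint tub where they are.

Things in the scene. Friction and masses are not known exactly. Their poses are not given: they have to be found in the camera images.
- vase: loose red vase with a narrow neck, white and yellow bands, 130 mm tall, about 0.3 kg; foot 56 mm across, belly 68 mm across at 52 mm height, straight neck 29 mm across from 80 to 112 mm height (easiest place to grip, from above), lip 40 mm across from 122 mm up. Round, so its yaw does not matter. Origin: centre of its underside, z up
- mug: loose yellow open mug with red and green squares, 80 mm tall, about 0.22 kg, foot 56 and rim 58 mm across. Origin: centre of its underside, z up. Its handle points along its own +x: 9 mm thick, reaching 57 mm from the mug's axis, from 8 to 70 mm height, so its foot goes down into a notch but not through a ring wall. Grip the body across y, about 58 mm above the underside
- jar: loose blue open jar with white and yellow dots, 70 mm tall, about 0.28 kg; foot 56 mm, sides 59 mm across from 25 to 58 mm height, rim 54 mm across outside and 44 mm inside. Round, so its yaw does not matter. Origin: centre of its underside, z up. Grip across the sides, about 52 mm above the underside
- lid: loose blue lid of the jar, right way up, about 0.09 kg: plug below, 30 mm across, 8 mm high, goes into the jar's mouth; flange 62 mm across from 8 to 14 mm height, with white dots; upright cylindrical grip 20 mm across from 14 to 50 mm height. Round. Origin: centre of the plug's underside, z up; seated, it lies 62 mm above the jar's underside
- cradle_red: round wooden cradle fixed to the table: base 104 mm across, 10 mm thick, with a red ring wall, inner radius 36, outer 42 mm, its top 30 mm above the table. Socket floor at 10 mm: a seated pot's underside is 10 mm above the table. Origin: centre of the base's underside; z up. Round, closed all the way
- cradle_yellow: round wooden cradle fixed to the table: base 104 mm across, 10 mm thick, with a yellow ring wall, inner radius 36, outer 42 mm, its top 30 mm above the table. Socket floor at 10 mm: a seated pot's underside is 10 mm above the table. Origin: centre of the base's underside; z up. One notch about 29 mm wide, down to the floor, marked by a white patch, towards its own +x: for the handle
- cradle_blue: round wooden cradle fixed to the table: base 104 mm across, 10 mm thick, with a blue ring wall, inner radius 36, outer 42 mm, its top 30 mm above the table. Socket floor at 10 mm: a seated pot's underside is 10 mm above the table. Origin: centre of the base's underside; z up. Round, closed all the way
- brush_pot: bystander: round terracotta pot 96 mm across and 85 mm tall with five brushes standing in it to about 210 mm height; origin at the centre of its underside
- bottle: bystander: orange bottle with green label and white cap, 60 mm across, 170 mm tall; origin at the centre of its underside
- paint_tub: bystander: white paint tub with green lid, 80 mm across, 62 mm tall; origin at the centre of its underside

How it is judged:
By the outcome, as a careful person would: the job done as asked, in the order asked, and still so for the second after the job is handed in, with the robot touching nothing.
It also fails if it takes over 125 s, if anything falls off the work surface, if the arm or the gripper's body presses on something with over 40 N, if the wrist force passes 120 N, or if a joint passes its speed limit or range.

## Working session

There is one attempt and no reset: what is moved stays moved. The work goes in short steps, Python scripts to look and compute and a tool call to move; the robot and the scene stay as the last step left them, time stands still between calls to the robot, and variables do not carry over. Pictures are saved under pics/ and viewed, at most 14 in all, crops included, and the job is handed in when it is done.

Besides the shell and the picture viewer there is one more tool, called after "Request:" as name(argument=value, ...) on one line, values as JSON. step_arm: Moves the arm, as the interface text tells. Its arguments: {"type":"object","properties":{"motion":{"type":"array","items":{"type":"object","properties":{"translation":{"type":"array","items":{"type":"number"}},"angular":{"type":"array","items":{"type":"number"}}}}},"claw":{"type":"number"}},"required":["motion"]}

```bash
ls; mkdir -p pics; python3 - <<'E'
from plant import sensors,cams,job,r
import cv2
for n in("scene","top"):
    cv2.imwrite(f"pics/{n}0.png",cams.camera(n)[:,:,::-1])
    print(n,cams.calibration(n))
print(cams.calibration("wrist"),r.grasp_offset)
print(sensors.state())
E
```

```text
pics
scene {'fx': 570.0382867863891, 'fy': 570.0382867863891, 'cx': 316.98430164745463, 'cy': 237.22728079590644, 'D': array([0.04080316, 0.        , 0.        , 0.        , 0.        ]), 'rvec': array([ 1.42623231,  2.12136427, -0.87500702]), 'tvec': array([ 0.22182116, -0.3640356 ,  1.76973247])}
top {'fx': 542.5723167975725, 'fy': 542.5723167975725, 'cx': 326.19502548167173, 'cy': 241.10904296626245, 'D': array([-0.03142076,  0.        ,  0.        ,  0.        ,  0.        ]), 'rvec': array([ 2.15308495, -2.10276719,  0.21079036]), 'tvec': array([-0.03320455,  0.60804722,  1.12866106])}
{'fx': 381.92069135404785, 'fy': 381.92069135404785, 'cx': 321.18027904220486, 'cy': 242.9063773406183, 'D': array([-0.03780049,  0.        ,  0.        ,  0.        ,  0.        ]), 'T_tool_cam': array([[ 2.38350951e-04, -9.68683604e-01, -2.48298245e-01,
         6.97620866e-02],
       [ 9.99999721e-01,  4.06655534e-04, -6.26543551e-04,
        -4.68647311e-04],
       [ 7.07894321e-04, -2.48298027e-01,  9.68683431e-01,
        -1.70656443e-01],
       [ 0.00000000e+00,  0.00000000e+00,  0.00000000e+00,
         1.00000000e+00]])} 0.0187
{'clock': 0.1, 'joint_positions': array([-6.75755157e+01,  2.02567624e+01,  9.36235263e+01,  6.75316875e-04,
        6.61875013e+01, -1.35509598e-01]), 'qd': array([ 0.05928665, -0.02990938, -0.02394411, -0.03102158,  0.03749902,
        0.0614608 ]), 'effort': array([-1.03021754e-03, -5.94903839e+01, -3.34929764e+01,  6.97999774e-02,
        1.84548518e-02, -2.98439477e-05]), 'eef_pos': array([ 0.23964164, -0.57676735,  0.21396753]), 'tool_rot': array([-1.79932212e+02, -7.77832502e-04,  2.25597204e+01]), 'contact_force': array([-0.86336335,  0.38883165, -0.73002361]), 'ft_torque': array([-0.02271101,  0.00988596,  0.00900171]), 'grip_force': 0.0, 'gripper_width': 0.09197173742554116}
```

View pics/top0.png

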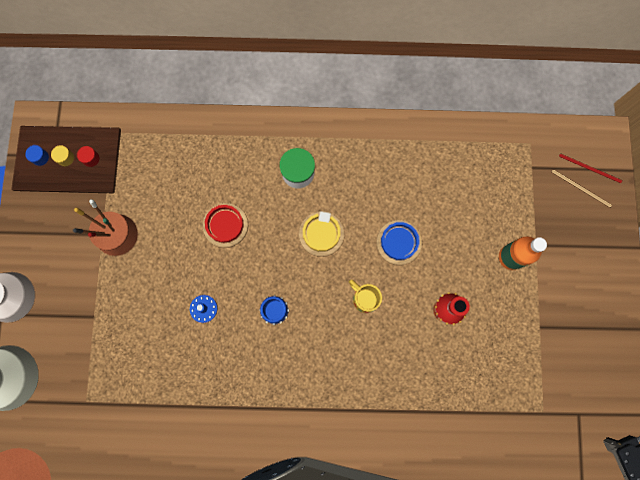

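View pics/scene0.png

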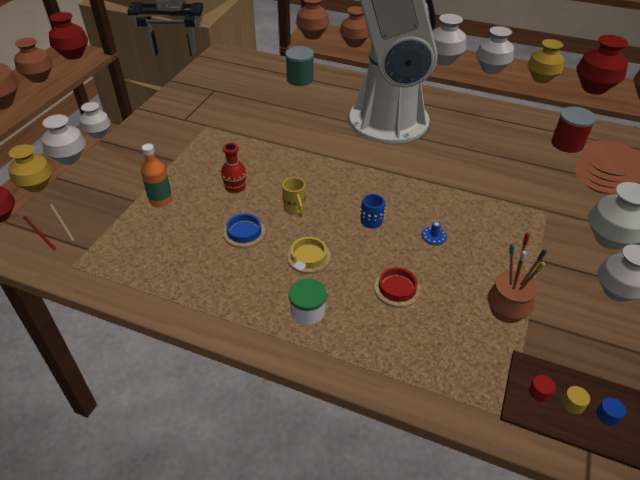

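The top view shows red, yellow and blue cradles at (226,225), (322,233), (400,242). The lid is at (203,308), jar (274,310), mug (367,297, handle up-left) and vase (452,307). The scene view shows the same things unobstructed. I'll enlarge both to pick out the rims.

```bash
python3 - <<'E'
import cv2,numpy as np
t=cv2.imread("pics/top0.png");s=cv2.imread("pics/scene0.png")
R=lambda im,x,y,w,h,k:cv2.resize(im[y:y+h,x:x+w],None,fx=k,fy=k,interpolation=cv2.INTER_CUBIC)
a=R(t,180,200,200,150,4);cv2.imwrite("pics/a.png",R(t,180,275,300,60,2.66))
# montage: objects in top (row1) and scene (row2), 200px each = 50px*4
T=[(178,283),(249,285),(342,272),(428,282)];S=[(410,208),(348,187),(268,172),(208,140)]
m=np.vstack([np.hstack([R(t,x,y,50,50,4) for x,y in T]),np.hstack([R(s,x,y,50,55,4) for x,y in S])])
cv2.imwrite("pics/m.png",m);print(m.shape)
E
```

```text
(420, 800, 3)
```

View pics/m.png

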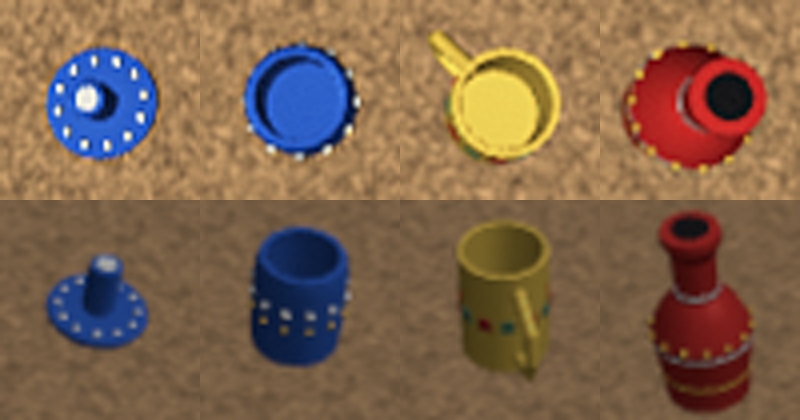

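Crops, in top-view pixels: lid grip top (200,307.5), jar mouth (273.8,308.8), mug rim (368.3,297.8) with handle tip (351.3,281.5), vase mouth (460.5,306.3). In scene-view pixels: (436.5,224.3), (373.3,200.3), (293.8,184.5), (230.5,147.3). Next I triangulate these and fit the cradles.

```bash
cat >h.py <<'E'
import cv2,numpy as np
from plant import sensors,cams,job,r
from scipy.spatial.transform import Rotation as Ro
def ray(n,p,st=None):
    c=cams.calibration(n);K=np.array([[c["fx"],0,c["cx"]],[0,c["fy"],c["cy"]],[0,0,1]])
    u=cv2.undistortPoints(np.array([[p]],float),K,c["D"])[0,0];d=np.array([u[0],u[1],1])
    if n=="wrist":
        R=Ro.from_euler("xyz",st["tool_rot"],degrees=True).as_matrix();T=c["T_tool_cam"]
        return st["eef_pos"]+R@T[:3,3],R@T[:3,:3]@d
    R=cv2.Rodrigues(c["rvec"])[0];return -R.T@c["tvec"],R.T@d
def plane(n,p,z,st=None):
    o,d=ray(n,p,st);return o+d*(z-o[2])/d[2]
def tri(a,b):
    (o,d),(q,e)=a,b;s=np.linalg.lstsq(np.c_[d,-e],q-o,rcond=None)[0]
    x,y=o+s[0]*d,q+s[1]*e;return (x+y)/2,np.linalg.norm(x-y)
def blob(im,lo,hi,box):
    x,y,w,h=box;v=cv2.cvtColor(im[y:y+h,x:x+w],cv2.COLOR_BGR2HSV)
    if lo[0]>hi[0]: v[:,:,0]=(v[:,:,0]+90)%180;lo=((lo[0]+90)%180,*lo[1:]);hi=((hi[0]+90)%180,*hi[1:])
    m=cv2.inRange(v,lo,hi);c=max(cv2.findContours(m,0,1)[0],key=cv2.contourArea)
    e=cv2.fitEllipse(cv2.convexHull(c));return np.add(e[0],(x,y)),e[1],e[2]
E
python3 - <<'E'
from h import *
np.set_printoptions(precision=4,suppress=True)
P={"lid":((200,307.5),(436.5,224.3),.05),"jar":((273.8,308.8),(373.3,200.3),.07),"mug":((368.3,297.8),(293.8,184.5),.08),"vase":((460.5,306.3),(230.5,147.3),.13)}
for k,(a,b,z) in P.items(): print(k,*tri(ray("top",a),ray("scene",b)),plane("top",a,z)[:2],plane("scene",b,z)[:2])
print("lid flange",plane("top",(203.75,308.75),.014)); 
print("handle tip",plane("top",(351.3,281.5),.07))
t=cv2.imread("pics/top0.png");s=cv2.imread("pics/scene0.png")
H={"red":((172,130,60),(8,255,255)),"yellow":((24,130,90),(34,255,255)),"blue":((100,130,50),(125,255,255))}
B={"red":((195,195,60,60),(370,260,55,45)),"yellow":((295,205,55,55),(282,232,55,45)),"blue":((373,215,55,55),(218,208,55,45))}
for k in H:
    A=blob(t,*H[k],B[k][0]);C=blob(s,*H[k],B[k][1])
    print(k,A,C,*tri(ray("top",A[0]),ray("scene",C[0])),plane("top",A[0],.03),plane("scene",C[0],.03))
w=cv2.inRange(cv2.cvtColor(t[205:235,305:345],cv2.COLOR_BGR2HSV),(0,0,190),(180,60,255));p=np.argwhere(w).mean(0)[::-1]+(305,205)
print("patch",p,plane("top",p,.01),plane("top",p,.03))
for n,p,z in(("pot",(113,233),.085),("bottle cap",(540,244),.17),("tub",(297,165),.062)): print(n,plane("top",p,z))
E
```

```text
lid [0.4579 0.2517 0.0466] 0.004338121359662316 [0.4582 0.2488] [0.4606 0.2541]
jar [0.4575 0.0908 0.069 ] 0.004524699827036848 [0.4581 0.0886] [0.4578 0.0932]
mug [ 0.4848 -0.1086  0.0769] 0.003431399750966025 [ 0.4852 -0.1099] [ 0.488  -0.1053]
vase [ 0.4674 -0.2903  0.1277] 0.004158118538568487 [ 0.468  -0.2917] [ 0.47   -0.2863]
lid flange [0.4578 0.2483 0.014 ]
handle tip [ 0.5199 -0.0742  0.07  ]
red (array([223.4767, 223.0572]), (37.775028228759766, 38.20451736450195), 120.48358917236328) (array([397.7942, 283.9966]), (34.7324104309082, 39.833168029785156), 105.21826934814453) [0.6512 0.2158 0.0202] 0.0025461599120120797 [0.6494 0.2127 0.03  ] [0.6591 0.2183 0.03  ]Traceback (most recent call last):
  File "<stdin>", line 11, in <module>
  File "h.py", line 19, in blob
    m=cv2.inRange(v,lo,hi);c=max(cv2.findContours(m,0,1)[0],key=cv2.contourArea)
                             ~~~^^^^^^^^^^^^^^^^^^^^^^^^^^^^^^^^^^^^^^^^^^^^^^^^
ValueError: max() iterable argument is empty
```

```bash
python3 - <<'E'
from h import *
np.set_printoptions(precision=4,suppress=True)
t=cv2.imread("pics/top0.png");s=cv2.imread("pics/scene0.png")
for im,p in((t,(322,235)),(s,(310,260)),(s,(328,268))): print(cv2.cvtColor(im,cv2.COLOR_BGR2HSV)[p[1],p[0]])
H={"red":((172,130,60),(8,255,255)),"yellow":((20,145,50),(36,255,255)),"blue":((100,130,50),(125,255,255))}
B={"red":((195,195,60,60),(370,260,55,45)),"yellow":((295,205,55,55),(282,232,55,45)),"blue":((373,215,55,55),(218,208,55,45))}
for k in H:
    A=blob(t,*H[k],B[k][0]);C=blob(s,*H[k],B[k][1])
    print(k,A,C,*tri(ray("top",A[0]),ray("scene",C[0])),plane("top",A[0],.03),plane("scene",C[0],.03))
w=cv2.inRange(cv2.cvtColor(t[205:235,305:345],cv2.COLOR_BGR2HSV),(0,0,190),(180,60,255));p=np.argwhere(w).mean(0)[::-1]+(305,205)
print("patch",p,plane("top",p,.01),plane("top",p,.03))
for n,p,z in(("pot",(113,233),.085),("bottle cap",(540,244),.17),("tub",(297,165),.062)): print(n,plane("top",p,z))
# start -> above vase / between
s=sensors.state();print(Ro.from_euler("xyz",s["tool_rot"],degrees=True).inv().apply([.40-s["eef_pos"][0],-.2-s["eef_pos"][1],.33-s["eef_pos"][2]]))
E
```

```text
[ 24 164 236]
[ 22 165 164]
[ 15 110 123]
red (array([223.4767, 223.0572]), (37.775028228759766, 38.20451736450195), 120.48358917236328) (array([397.7942, 283.9966]), (34.7324104309082, 39.833168029785156), 105.21826934814453) [0.6512 0.2158 0.0202] 0.0025461599120120797 [0.6494 0.2127 0.03  ] [0.6591 0.2183 0.03  ]
yellow (array([321.062 , 231.9916]), (37.437313079833984, 37.65760040283203), 74.41018676757812) (array([308.4483, 251.7697]), (31.516687393188477, 36.58119201660156), 94.44168090820312) [ 0.6358 -0.0059  0.0207] 0.002523230929508565 [ 0.6343 -0.0071  0.03  ] [ 0.6437 -0.0012  0.03  ]
blue (array([399.6699, 240.5013]), (37.164939880371094, 37.54082107543945), 57.505828857421875) (array([243.3467, 227.5154]), (28.946969985961914, 35.41978073120117), 85.81700134277344) [ 0.6207 -0.1841  0.0208] 0.002090303468339837 [ 0.6193 -0.1837  0.03  ] [ 0.6288 -0.1779  0.03  ]
patch [324.18 216.49] [ 0.6749 -0.0133  0.01  ] [ 0.6702 -0.0132  0.03  ]
pot [0.6097 0.4378 0.085 ]
bottle cap [ 0.592  -0.4438  0.17  ]
tub [0.7793 0.0504 0.062 ]
[ 0.2926 -0.2866 -0.1157]
```

Request:
step_arm(motion=[{"translation": [4,-3,-2],"angular": [0,0,5]},{"translation": [7,-6,-4],"angular": [0,0,11]},{"translation": [10,-8,-6],"angular": [0,0,17]},{"translation": [13,-10.5,-8],"angular": [0,0,22.5]},{"translation": [16,-13,-10],"angular": [0,0,22.5]},{"translation": [19,-15.5,-11.6],"angular": [0,0,22.5]},{"translation": [22,-18,-11.6],"angular": [0,0,22.5]},{"translation": [25,-20.5,-11.6],"angular": [0,0,22.5]},{"translation": [27.5,-22.5,-11.6],"angular": [0,0,22.5]},{"translation": [29.2,-23.3,-11.6],"angular": [0,0,22.5]},{"translation": [29.2,-23.3,-11.6],"angular": [0,0,22.5]},{"translation": [29.2,-23.3,-11.6],"angular": [0,0,22.5]}])

```text
clock: 1.1
eef_pos: [0.4204, -0.249, 0.3304]
tool_rot: [180.0, 0.0, 0.2]
contact_force: [0.1, -0.3, -0.4]
gripper_width: 0.0919
grip_force: 0.0
```

```bash
cat >>h.py <<'E'
import json
def snap(tag):
    st=sensors.state();im=cams.camera("wrist")[:,:,::-1];cv2.imwrite(f"pics/{tag}.png",im)
    json.dump({k:list(map(float,st[k])) for k in("eef_pos","tool_rot")},open(f"pics/{tag}.json","w"));return st
def load(tag):
    return {k:np.array(v) for k,v in json.load(open(f"pics/{tag}.json")).items()}
def go(x,y,z,yaw):
    "cm shift + turn about tool z from present pose"
    s=sensors.state();R=Ro.from_euler("xyz",s["tool_rot"],degrees=True);G=Ro.from_euler("xyz",[180,0,yaw],degrees=True)
    print("cm",np.round(R.inv().apply(np.array([x,y,z])-s["eef_pos"])*100,2),"rot",np.round((R.inv()*G).as_rotvec(degrees=True),1))
E
python3 - <<'E'
from h import *
print(snap("w1"));go(.55,0,.33,0)
E
```

```text
{'clock': 1.1, 'joint_positions': array([-3.08053857e+01,  2.18113487e+00,  1.01270006e+02, -1.61840432e-02,
        7.65690409e+01,  5.89713258e+01]), 'qd': array([-2.60820313,  0.22212806, -0.09457552, -0.50697002,  0.03691672,
       -0.65415244]), 'effort': array([  1.82471674, -39.69143629, -36.64293051,   0.2982339 ,
        -0.07152837,   0.26822087]), 'eef_pos': array([ 0.4204053 , -0.24903399,  0.33041305]), 'tool_rot': array([1.79996916e+02, 2.54082712e-02, 2.27049712e-01]), 'contact_force': array([ 0.05235279, -0.25058763, -0.41252099]), 'ft_torque': array([0.00982844, 0.01703222, 0.03246009]), 'grip_force': 0.0, 'gripper_width': 0.09185897333089287}
cm [ 1.307e+01 -2.495e+01  2.000e-02] rot [0.  0.  0.1]
```

Request:
step_arm(motion=[{"translation": [2,-4,0]},{"translation": [4,-7.5,0]},{"translation": [6,-11,0]},{"translation": [8,-14.5,0]},{"translation": [10,-18,0]},{"translation": [12,-21.5,0]},{"translation": [13,-24,0]},{"translation": [13,-25,0]},{"translation": [13,-25,0]},{"translation": [13,-25,0]},{"translation": [13,-25,0]}])

```text
invalid input
```

```bash
python3 - <<'E'
from h import *
print(snap("w2")["eef_pos"])
E
```

```text
[ 0.41989705 -0.24986749  0.33033597]
```

View pics/w2.png

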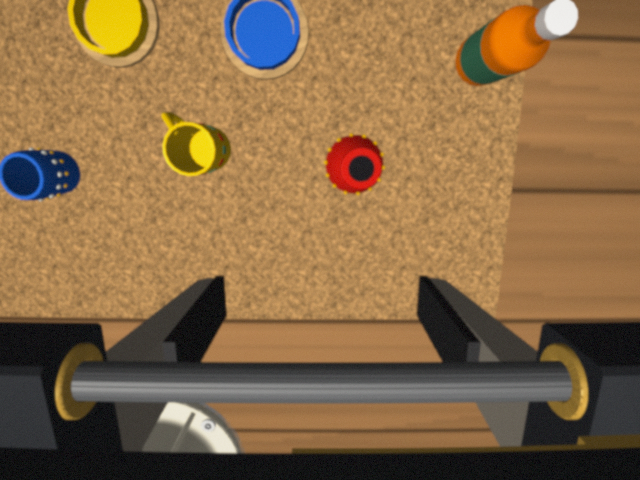

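View pics/w1.png

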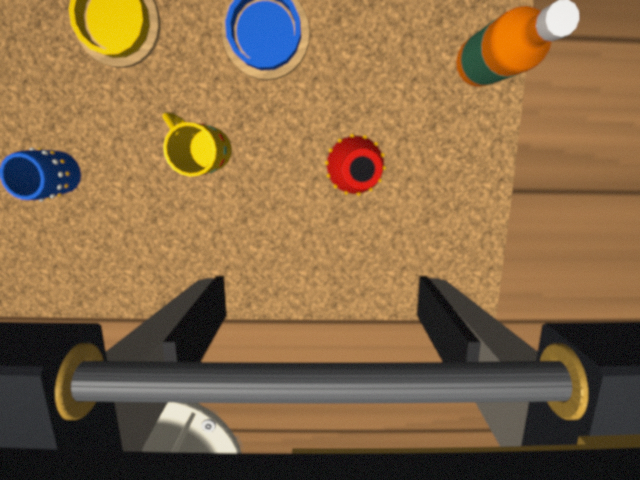

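The move was refused because "angular" was missing, so both pictures are from the same place. They show the vase mouth at (362,168), mug rim at (196,149), the jar at the left edge, and the yellow and blue cradles at the top edge. I'll move to a better survey spot.

Request:
step_arm(motion=[{"translation": [1.5,-4,0],"angular": [0,0,0]},{"translation": [3,-8,0],"angular": [0,0,0]},{"translation": [4,-12,0],"angular": [0,0,0]},{"translation": [5,-16,0],"angular": [0,0,0]},{"translation": [6,-20,0],"angular": [0,0,0]},{"translation": [7,-24,0],"angular": [0,0,0]},{"translation": [8,-27.5,0],"angular": [0,0,0]},{"translation": [8,-29.5,0],"angular": [0,0,0]},{"translation": [8,-30,0],"angular": [0,0,0]},{"translation": [8,-30,0],"angular": [0,0,0]},{"translation": [8,-30,0],"angular": [0,0,0]}])

```text
clock: 2.12
eef_pos: [0.4996, 0.0487, 0.3304]
tool_rot: [180.0, 0.0, 0.0]
contact_force: [-0.3, 0.5, -0.0]
gripper_width: 0.0918
grip_force: 0.0
```

```bash
python3 - <<'E'
from h import *
print(snap("w3")["eef_pos"])
E
```

```text
[0.49958783 0.04867013 0.33037876]
```

View pics/w3.png

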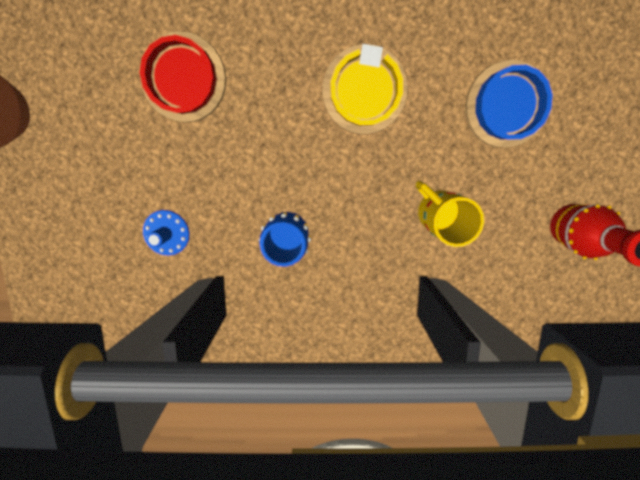

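The survey shows red cradle (180,75), yellow (366,87) with white patch (371,55), blue (512,102), lid grip top (153,240), jar rim (284,242), and mug rim (459,221) with handle tip (421,186).

```bash
python3 - <<'E'
from h import *
np.set_printoptions(precision=4,suppress=True)
a,b=load("w1"),load("w3");A,B=cv2.imread("pics/w1.png"),cv2.imread("pics/w3.png")
tw=lambda p,q:tri(ray("wrist",p,a),ray("wrist",q,b))
W=lambda p,st,z:plane("wrist",p,z,st)
# dark vase mouth in w1
v=cv2.cvtColor(A[140:200,320:400],cv2.COLOR_BGR2HSV);m=np.argwhere(cv2.inRange(v,(0,0,0),(180,255,50))).mean(0)[::-1]+(320,140)
print("vase",m,W(m,a,.13),tri(ray("wrist",m,a),ray("top",(460.5,306.3))))
print("mug",W((195.5,149),a,.08),W((459,221),b,.08),tw((195.5,149),(459,221)))
print("handle",W((421,186),b,.07),W((167,117),a,.07))
print("jar",W((22,176),a,.07),W((284,242),b,.07),tw((22,176),(284,242)))
print("lid",W((153,240),b,.05),tri(ray("wrist",(153,240),b),ray("top",(200,307.5))))
H={"red":((172,130,60),(8,255,255)),"yellow":((22,200,50),(36,255,255)),"blue":((100,130,50),(125,255,255))}
X={"red":(120,20,110,110),"yellow":(318,35,95,100),"blue":(460,45,100,105)}
T={"red":(223.48,223.06),"yellow":(321.06,231.99),"blue":(399.67,240.5)}
for k in H:
    e=blob(B,*H[k],X[k]);print(k,e,W(e[0],b,.03),tri(ray("wrist",e[0],b),ray("top",T[k])))
print("patch",W((371,55),b,.03),W((371,55),b,.01))
e=blob(A,*H["blue"],(215,0,95,80));print("blue w1",e,W(e[0],a,.03))
E
```

```text
vase [361.8138 168.6684] [ 0.4682 -0.287   0.13  ] (array([ 0.468 , -0.2863,  0.1467]), np.float64(0.0031844658813124133))
mug [ 0.4857 -0.1126  0.08  ] [ 0.4866 -0.1062  0.08  ] (array([ 0.4852, -0.1096,  0.071 ]), np.float64(0.0008159293316577773))
handle [ 0.5246 -0.0632  0.07  ] [ 0.5196 -0.0806  0.07  ]
jar [0.4568 0.094  0.07  ] [0.4595 0.0925 0.07  ] (array([0.4582, 0.0928, 0.0707]), np.float64(0.0028862908469203356))
lid [0.4568 0.2554 0.05  ] (array([0.4588, 0.2478, 0.0624]), np.float64(0.004238289804981664))
red (array([176.9601,  74.0607]), (72.53482055664062, 81.27527618408203), 142.43841552734375) [0.6497 0.2162 0.03  ] (array([0.646 , 0.2096, 0.048 ]), np.float64(0.0012467702808420485))
yellow (array([366.3614,  86.6157]), (71.30574035644531, 76.70567321777344), 16.10367202758789) [ 0.6353 -0.0031  0.03  ] (array([ 0.6399, -0.0067,  0.0002]), np.float64(0.0012091568901572045))
blue (array([513.9485, 102.1528]), (69.80870056152344, 79.2835693359375), 50.163536071777344) [ 0.6197 -0.1781  0.03  ] (array([ 0.6219, -0.1859,  0.0142]), np.float64(0.000988686016726735))
patch [ 0.6694 -0.0075  0.03  ] [ 0.6737 -0.0099  0.01  ]
blue w1 (array([262.9963,  27.0906]), (73.5094223022461, 83.29520416259766), 165.66180419921875) [ 0.6194 -0.182   0.03  ]
```

Estimates agree within about 4 mm. I'll hover straight over each cradle to settle them.

Request:
step_arm(motion=[{"translation": [2.5,-2.8,1.5],"angular": [0,0,0]},{"translation": [5,-5.6,3],"angular": [0,0,0]},{"translation": [7.5,-8.4,4.5],"angular": [0,0,0]},{"translation": [10,-11.2,6],"angular": [0,0,0]},{"translation": [12.5,-14,7],"angular": [0,0,0]},{"translation": [15,-16.6,8],"angular": [0,0,0]},{"translation": [15,-16.6,8],"angular": [0,0,0]},{"translation": [15,-16.6,8],"angular": [0,0,0]},{"translation": [15,-16.6,8],"angular": [0,0,0]}])

```text
clock: 2.92
eef_pos: [0.6496, 0.2144, 0.2503]
tool_rot: [180.0, 0.0, -0.0]
contact_force: [0.2, -0.3, 0.4]
gripper_width: 0.0916
grip_force: 0.0
```

```bash
python3 -c "
from h import *
print(snap('red')['eef_pos'])"
```

```text
[0.6496018  0.21437807 0.25031365]
```

Request:
step_arm(motion=[{"translation": [-0.2,4,0],"angular": [0,0,0]},{"translation": [-0.4,8,0],"angular": [0,0,0]},{"translation": [-0.8,12,0],"angular": [0,0,0]},{"translation": [-1.1,16,0],"angular": [0,0,0]},{"translation": [-1.4,19.5,0],"angular": [0,0,0]},{"translation": [-1.4,21.5,0],"angular": [0,0,0]},{"translation": [-1.4,22,0],"angular": [0,0,0]},{"translation": [-1.4,22,0],"angular": [0,0,0]},{"translation": [-1.4,22,0],"angular": [0,0,0]}])

```text
clock: 3.72
eef_pos: [0.6356, -0.004, 0.2514]
tool_rot: [-180.0, -0.1, -0.0]
contact_force: [-0.2, 1.5, -1.0]
gripper_width: 0.0919
grip_force: 0.0
```

```bash
python3 -c "
from h import *
print(snap('yel')['eef_pos'])"
```

```text
[ 0.63555765 -0.0039565   0.25142447]
```

Request:
step_arm(motion=[{"translation": [-0.4,4,0],"angular": [0,0,0]},{"translation": [-0.8,8,0],"angular": [0,0,0]},{"translation": [-1.2,12,0],"angular": [0,0,0]},{"translation": [-1.6,15.5,0],"angular": [0,0,0]},{"translation": [-1.6,17.5,0],"angular": [0,0,0]},{"translation": [-1.6,17.7,0],"angular": [0,0,0]},{"translation": [-1.6,17.7,0],"angular": [0,0,0]},{"translation": [-1.6,17.7,0],"angular": [0,0,0]}])

```text
clock: 4.43
eef_pos: [0.6202, -0.1791, 0.2505]
tool_rot: [-180.0, 0.0, 0.1]
contact_force: [0.2, 0.4, -0.3]
gripper_width: 0.0915
grip_force: 0.0
```

```bash
python3 -c "
from h import *
print(snap('blu')['eef_pos'])"
```

```text
[ 0.62023038 -0.17909783  0.25046627]
```

Request:
step_arm(motion=[{"translation": [-3,2,0],"angular": [0,0,0]},{"translation": [-6,4,1],"angular": [0,0,0]},{"translation": [-9,6,1],"angular": [0,0,0]},{"translation": [-12,8,2],"angular": [0,0,0]},{"translation": [-14.5,10,2],"angular": [0,0,0]},{"translation": [-15.2,10.6,2],"angular": [0,0,0]},{"translation": [-15.2,10.6,2],"angular": [0,0,0]},{"translation": [-15.2,10.6,2],"angular": [0,0,0]}])

```text
clock: 5.15
eef_pos: [0.4692, -0.2861, 0.2311]
tool_rot: [180.0, -0.1, 0.1]
contact_force: [0.4, 0.5, -0.2]
gripper_width: 0.0916
grip_force: 0.0
```

```bash
python3 - <<'E'
from h import *
np.set_printoptions(precision=4,suppress=True)
print(snap('vas')['eef_pos'])
R=lambda n:cv2.resize(cv2.imread(f"pics/{n}.png")[60:360,120:520],None,fx=1,fy=1)
cv2.imwrite("pics/mm.png",np.vstack([np.hstack([R("red"),R("yel")]),np.hstack([R("blu"),R("vas")])]))
H={"red":((172,130,60),(8,255,255)),"yel":((22,200,50),(36,255,255)),"blu":((100,130,50),(125,255,255))}
for k in H:
    e=blob(cv2.imread(f"pics/{k}.png"),*H[k],(200,120,250,240));print(k,e,plane("wrist",e[0],.03,load(k)))
E
```

```text
[ 0.4692 -0.2861  0.2311]
red (array([318.5476, 212.5597]), (81.06417846679688, 81.2556381225586), 152.557373046875) [0.6511 0.2177 0.03  ]
yel (array([321.4823, 213.539 ]), (79.5668716430664, 79.69463348388672), 144.73854064941406) [ 0.6363 -0.0034  0.03  ]
blu (array([324.141 , 213.3799]), (79.50772857666016, 79.8316650390625), 15.888484001159668) [ 0.621  -0.1813  0.03  ]
```

View pics/mm.png

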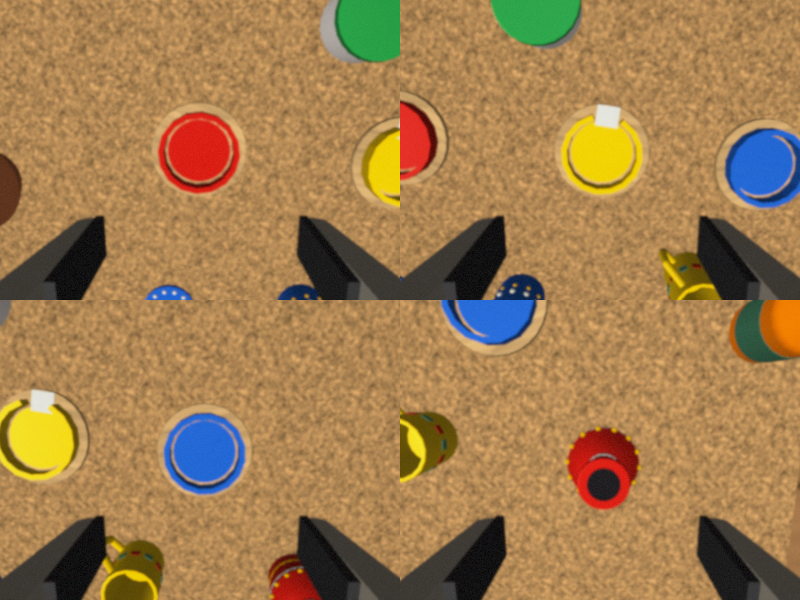

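Hover views: the red, yellow and blue cradle rings are centred at (319,213), (321,214) and (324,213), each 80 px across as expected. The white patch at (328,177) puts the notch at yaw of about -10°. The vase mouth is at (323,244).

```bash
python3 - <<'E'
from h import *
np.set_printoptions(precision=4,suppress=True)
st=load("vas");A=cv2.imread("pics/vas.png")
v=cv2.cvtColor(A[210:275,280:365],cv2.COLOR_BGR2HSV);m=np.argwhere(cv2.inRange(v,(0,0,0),(180,255,50))).mean(0)[::-1]+(280,210)
p=plane("wrist",m,.13,st);print(m,p,tri(ray("wrist",m,st),ray("wrist",(361.8,168.7),load("w1"))))
for k,q,c in(("red",(177,74.1),(318.5,212.6)),("yel",(366.4,86.6),(321.5,213.5)),("blu",(513.9,102.2),(324.1,213.4))): print(k,tri(ray("wrist",c,load(k)),ray("wrist",q,load("w3"))))
go(p[0],p[1],.077,0)
E
```

```text
[323.3062 244.2075] [ 0.4682 -0.287   0.13  ] (array([ 0.4681, -0.287 ,  0.1299]), np.float64(2.9044090019842707e-05))
red (array([0.6504, 0.2177, 0.0256]), np.float64(0.00013324135415486373))
yel (array([ 0.6357, -0.0035,  0.0267]), np.float64(4.1676632326472574e-05))
blu (array([ 0.6201, -0.1812,  0.0239]), np.float64(0.00045483083853694445))
cm [-0.16  0.11 15.4 ] rot [ 0.  -0.1  0.1]
```

Request:
step_arm(motion=[{"translation": [-0.2,0.1,3.5],"angular": [0,0,0]},{"translation": [-0.2,0.1,7],"angular": [0,0,0]},{"translation": [-0.2,0.1,10.5],"angular": [0,0,0]},{"translation": [-0.2,0.1,13],"angular": [0,0,0]},{"translation": [-0.2,0.1,15],"angular": [0,0,0]},{"translation": [-0.2,0.1,15.4],"angular": [0,0,0]},{"translation": [-0.2,0.1,15.4],"angular": [0,0,0]},{"translation": [-0.2,0.1,15.4],"angular": [0,0,0]}])

```text
clock: 5.87
eef_pos: [0.4674, -0.2876, 0.0773]
tool_rot: [180.0, -0.0, 0.1]
contact_force: [0.9, -0.5, 0.3]
gripper_width: 0.0918
grip_force: 0.0
```

Request:
step_arm(motion=[{"translation": [0,0,0],"angular": [0,0,0]},{"translation": [0,0,0],"angular": [0,0,0]},{"translation": [0,0,0],"angular": [0,0,0]},{"translation": [0,0,0],"angular": [0,0,0]},{"translation": [0,0,0],"angular": [0,0,0]},{"translation": [0,0,0],"angular": [0,0,0]},{"translation": [0,0,0],"angular": [0,0,0]},{"translation": [0,0,0],"angular": [0,0,0]},{"translation": [0,0,0],"angular": [0,0,0]},{"translation": [0,0,0],"angular": [0,0,0]},{"translation": [0,0,0],"angular": [0,0,0]},{"translation": [0,0,0],"angular": [0,0,0]}], claw=0)

```text
clock: 6.87
eef_pos: [0.4661, -0.2879, 0.0766]
tool_rot: [-180.0, 0.0, 0.1]
contact_force: [-0.1, 1.1, 2.2]
gripper_width: 0.0383
grip_force: 30.0
```

```bash
python3 - <<'E'
from h import *
snap("g1");s=sensors.state();print(s["gripper_width"],s["grip_force"])
a=cv2.imread("pics/g1.png")[150:360,160:480]
t=cams.camera("scene")[:,:,::-1][110:215,170:330]
cv2.imwrite("pics/g1m.png",np.hstack([cv2.resize(a,(400,263)),cv2.resize(t,(400,263))]))
E
```

```text
0.038307086165437695 30.000237267552166
```

View pics/g1m.png

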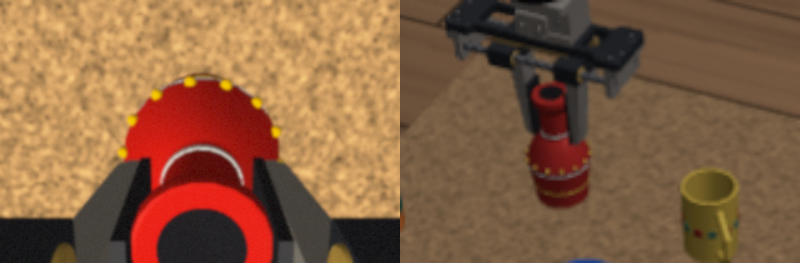

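The fingers stopped at 38 mm with a gap at the neck, so the tips are pinching the shoulder. I'll reopen, rise 9 mm and regrip.

Request:
step_arm(motion=[{"translation": [0,0,0],"angular": [0,0,0]},{"translation": [0,0,0],"angular": [0,0,0]},{"translation": [0,0,0],"angular": [0,0,0]},{"translation": [0.2,0,-0.5],"angular": [0,0,0]},{"translation": [0.2,0,-0.9],"angular": [0,0,0]},{"translation": [0.2,0,-0.9],"angular": [0,0,0]}], claw=6.5)

```text
clock: 7.47
eef_pos: [0.4688, -0.2883, 0.0866]
tool_rot: [180.0, -0.1, 0.1]
contact_force: [0.5, -0.2, 0.3]
gripper_width: 0.0652
grip_force: 0.0
```

Request:
step_arm(motion=[{"translation": [0,0,0],"angular": [0,0,0]},{"translation": [0,0,0],"angular": [0,0,0]},{"translation": [0,0,0],"angular": [0,0,0]},{"translation": [0,0,0],"angular": [0,0,0]},{"translation": [0,0,0],"angular": [0,0,0]},{"translation": [0,0,0],"angular": [0,0,0]},{"translation": [0,0,0],"angular": [0,0,0]},{"translation": [0,0,0],"angular": [0,0,0]},{"translation": [0,0,0],"angular": [0,0,0]},{"translation": [0,0,0],"angular": [0,0,0]}], claw=0)

```text
clock: 8.3
eef_pos: [0.468, -0.2878, 0.0855]
tool_rot: [-180.0, 0.0, 0.1]
contact_force: [-0.2, 0.0, -1.0]
gripper_width: 0.0383
grip_force: 30.0
```

The width is again 38.3 mm, so the finger faces meet the 40 mm lip. I'll put the pads squarely on the lip instead.

Request:
step_arm(motion=[{"translation": [0,0,0],"angular": [0,0,0]},{"translation": [0,0,0],"angular": [0,0,0]},{"translation": [0,0,0],"angular": [0,0,0]},{"translation": [0,0,-1],"angular": [0,0,0]},{"translation": [0,0,-2],"angular": [0,0,0]},{"translation": [0,0,-2],"angular": [0,0,0]},{"translation": [0,0,-2],"angular": [0,0,0]}], claw=6.5)

```text
clock: 8.88
eef_pos: [0.4689, -0.2884, 0.1069]
tool_rot: [179.9, -0.1, 0.1]
contact_force: [0.3, 0.6, 0.1]
gripper_width: 0.0651
grip_force: 0.0
```

Request:
step_arm(motion=[{"translation": [0,0,0],"angular": [0,0,0]},{"translation": [0,0,0],"angular": [0,0,0]},{"translation": [0,0,0],"angular": [0,0,0]},{"translation": [0,0,0],"angular": [0,0,0]},{"translation": [0,0,0],"angular": [0,0,0]},{"translation": [0,0,0],"angular": [0,0,0]},{"translation": [0,0,0],"angular": [0,0,0]},{"translation": [0,0,0],"angular": [0,0,0]},{"translation": [0,0,0],"angular": [0,0,0]},{"translation": [0,0,0],"angular": [0,0,0]}], claw=0)

```text
clock: 9.72
eef_pos: [0.4679, -0.2878, 0.1054]
tool_rot: [-180.0, 0.0, 0.1]
contact_force: [1.2, 0.4, -2.0]
gripper_width: 0.0382
grip_force: 30.0
```

```bash
python3 - <<'E'
from h import *
snap("g2");s=sensors.state();print(s["eef_pos"],s["gripper_width"],s["grip_force"],s["contact_force"])
a=cv2.imread("pics/g2.png")[130:360,160:480]
t=cams.camera("scene")[:,:,::-1][110:215,170:330]
cv2.imwrite("pics/g2m.png",np.hstack([cv2.resize(a,(400,288)),cv2.resize(t,(400,288))]))
E
```

```text
[ 0.46797844 -0.28786144  0.10543188] 0.03807421349589013 29.999486771178 [-0.52191021  0.276471   -2.28032191]
```

View pics/g2m.png

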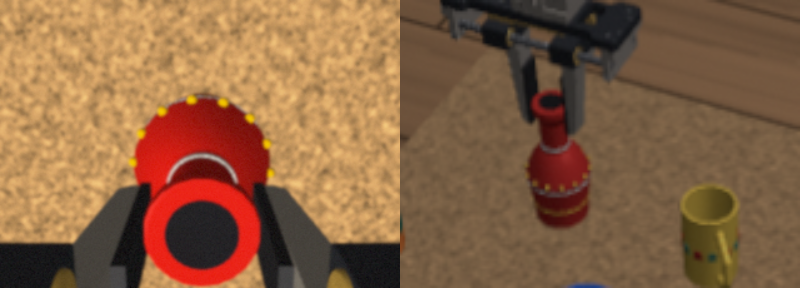

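The lip sits squarely between the pads and the vase is upright. Lift.

Request:
step_arm(motion=[{"translation": [0,0,-0.3],"angular": [0,0,0]},{"translation": [0,0,-0.8],"angular": [0,0,0]},{"translation": [0,0,-1.5],"angular": [0,0,0]},{"translation": [0,0,-2.5],"angular": [0,0,0]},{"translation": [0,0,-4],"angular": [0,0,0]},{"translation": [0,0,-6],"angular": [0,0,0]},{"translation": [0,0,-8],"angular": [0,0,0]},{"translation": [0,0,-10],"angular": [0,0,0]},{"translation": [0,0,-12],"angular": [0,0,0]},{"translation": [0,0,-13.5],"angular": [0,0,0]},{"translation": [0,0,-14],"angular": [0,0,0]},{"translation": [0,0,-14],"angular": [0,0,0]}])

```text
clock: 10.82
eef_pos: [0.4688, -0.2884, 0.2477]
tool_rot: [179.9, -0.2, 0.1]
contact_force: [0.0, -0.0, -2.4]
gripper_width: 0.0385
grip_force: 30.0
```

```bash
python3 - <<'E'
from h import *
s=sensors.state();print(s["eef_pos"],s["gripper_width"],s["grip_force"],s["contact_force"])
go(.6505,.2165,.245,0)
E
```

```text
[ 0.46884894 -0.28839165  0.2476774 ] 0.03852171149622223 29.999489133581392 [ 4.80202237e-02 -8.22898032e-04 -2.40033453e+00]
cm [ 18.22 -50.47   0.23] rot [ 0.1 -0.2  0.1]
```

Request:
step_arm(motion=[{"translation": [0.4,-1,0],"angular": [0,0,0]},{"translation": [1.1,-3,0],"angular": [0,0,0]},{"translation": [2.1,-6,0],"angular": [0,0,0]},{"translation": [3.3,-9,0],"angular": [0,0,0]},{"translation": [4.5,-12.5,0],"angular": [0,0,0]},{"translation": [5.7,-16,0],"angular": [0,0,0]},{"translation": [7,-19.5,0],"angular": [0,0,0]},{"translation": [8.3,-23,0],"angular": [0,0,0]},{"translation": [9.6,-26.5,0],"angular": [0,0,0]},{"translation": [10.9,-30,0],"angular": [0,0,0]},{"translation": [12,-33.5,0],"angular": [0,0,0]},{"translation": [13.2,-36.5,0],"angular": [0,0,0]}])

```text
clock: 11.82
eef_pos: [0.5988, 0.0804, 0.244]
tool_rot: [-180.0, 0.2, 0.1]
contact_force: [1.1, -0.4, -2.6]
gripper_width: 0.0381
grip_force: 30.0
```

Request:
step_arm(motion=[{"translation": [1.2,-3,0],"angular": [0,0,0]},{"translation": [2.3,-6,0],"angular": [0,0,0]},{"translation": [3.3,-9,0],"angular": [0,0,0]},{"translation": [4.2,-11.5,0],"angular": [0,0,0]},{"translation": [4.8,-13.2,0],"angular": [0,0,0]},{"translation": [5,-14,0],"angular": [0,0,0]},{"translation": [5,-14,0],"angular": [0,0,0]},{"translation": [5,-14,0],"angular": [0,0,0]},{"translation": [5,-14,0],"angular": [0,0,0]},{"translation": [5,-14,0],"angular": [0,0,0]}])

```text
clock: 12.65
eef_pos: [0.6492, 0.216, 0.2456]
tool_rot: [180.0, 0.0, -0.0]
contact_force: [-0.4, -0.5, -2.3]
gripper_width: 0.0385
grip_force: 30.0
```

```bash
python3 - <<'E'
from h import *
s=sensors.state();print(s["eef_pos"],s["gripper_width"],s["contact_force"]);snap("p1")
t=cams.camera("scene")[:,:,::-1][150:330,310:510]
a=cams.camera("top")[:,:,::-1][170:280,170:292]
cv2.imwrite("pics/p1m.png",np.hstack([cv2.resize(t,(400,360)),cv2.resize(a,(400,360))]))
go(.6505,.2165,.120,0)
E
```

```text
[0.64920236 0.21602856 0.24555946] 0.03846679732349332 [-0.41607805 -0.4695861  -2.30220278]
cm [ 9.000e-02 -1.000e-02  1.259e+01] rot [ 0. -0.  0.]
```

View pics/p1m.png

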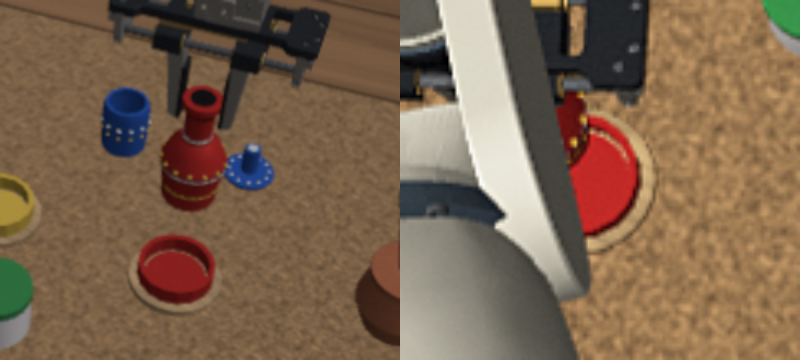

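The vase hangs upright over the red cradle. Lower it.

Request:
step_arm(motion=[{"translation": [0.1,0,1.5],"angular": [0,0,0]},{"translation": [0.1,0,3.5],"angular": [0,0,0]},{"translation": [0.1,0,5.5],"angular": [0,0,0]},{"translation": [0.1,0,7.5],"angular": [0,0,0]},{"translation": [0.1,0,9.5],"angular": [0,0,0]},{"translation": [0.1,0,11],"angular": [0,0,0]},{"translation": [0.1,0,12],"angular": [0,0,0]},{"translation": [0.1,0,12.4],"angular": [0,0,0]},{"translation": [0.1,0,12.6],"angular": [0,0,0]},{"translation": [0.1,0,12.6],"angular": [0,0,0]}])

```text
clock: 13.63
eef_pos: [0.6509, 0.2172, 0.12]
tool_rot: [-180.0, -0.0, 0.0]
contact_force: [0.1, 1.5, -2.9]
gripper_width: 0.0383
grip_force: 30.0
```

Request:
step_arm(motion=[{"translation": [0,0,0.05],"angular": [0,0,0]},{"translation": [0,0,0.1],"angular": [0,0,0]},{"translation": [0,0,0.15],"angular": [0,0,0]},{"translation": [0,0,0.2],"angular": [0,0,0]},{"translation": [0,0,0.25],"angular": [0,0,0]},{"translation": [0,0,0.3],"angular": [0,0,0]},{"translation": [0,0,0.3],"angular": [0,0,0]}])

```text
clock: 14.22
eef_pos: [0.6505, 0.2173, 0.1165]
tool_rot: [180.0, 0.0, 0.1]
contact_force: [-1.1, 0.6, -2.7]
gripper_width: 0.0384
grip_force: 30.0
```

Not in contact yet, so I'll go down by half-millimetres.

Request:
step_arm(motion=[{"translation": [0,0,0.05],"angular": [0,0,0]},{"translation": [0,0,0.05],"angular": [0,0,0]},{"translation": [0,0,0.1],"angular": [0,0,0]},{"translation": [0,0,0.1],"angular": [0,0,0]},{"translation": [0,0,0.1],"angular": [0,0,0]}])

```text
clock: 14.63
eef_pos: [0.6505, 0.2173, 0.1155]
tool_rot: [180.0, 0.0, 0.1]
contact_force: [-0.5, -0.5, -3.8]
gripper_width: 0.0384
grip_force: 30.0
```

Request:
step_arm(motion=[{"translation": [0,0,0.05],"angular": [0,0,0]},{"translation": [0,0,0.05],"angular": [0,0,0]},{"translation": [0,0,0.1],"angular": [0,0,0]},{"translation": [0,0,0.1],"angular": [0,0,0]}])

```text
clock: 14.97
eef_pos: [0.651, 0.2174, 0.1153]
tool_rot: [-180.0, -0.1, 0.1]
contact_force: [-0.3, -0.7, 5.1]
gripper_width: 0.0387
grip_force: 30.0
```

Contact at +5 N. Release, rise and head for the jar.

Request:
step_arm(motion=[{"translation": [0,0,0],"angular": [0,0,0]},{"translation": [0,0,0],"angular": [0,0,0]},{"translation": [0,0,0],"angular": [0,0,0]},{"translation": [0,0,0],"angular": [0,0,0]},{"translation": [0,0,-1.5],"angular": [0,0,0]},{"translation": [0,0,-4],"angular": [0,0,0]},{"translation": [0,0,-7],"angular": [0,0,0]},{"translation": [0,0,-10],"angular": [0,0,0]},{"translation": [0,0,-10],"angular": [0,0,0]}], claw=7)

```text
clock: 15.72
eef_pos: [0.6536, 0.2183, 0.2212]
tool_rot: [-179.8, -0.5, 0.1]
contact_force: [1.2, 0.2, 1.2]
gripper_width: 0.0697
grip_force: 0.0
```

Request:
step_arm(motion=[{"translation": [-3,2,0],"angular": [0,0,0]},{"translation": [-6,4,0],"angular": [0,0,0]},{"translation": [-9,6,0],"angular": [0,0,0]},{"translation": [-12,8,0],"angular": [0,0,0]},{"translation": [-15,10,0],"angular": [0,0,0]},{"translation": [-18,11.8,0],"angular": [0,0,0]},{"translation": [-19.3,12.5,0],"angular": [0,0,0]},{"translation": [-19.3,12.5,0],"angular": [0,0,0]},{"translation": [-19.3,12.5,0],"angular": [0,0,0]}], claw=9.19)

```text
clock: 16.47
eef_pos: [0.4578, 0.092, 0.2149]
tool_rot: [-180.0, -0.1, 0.0]
contact_force: [-0.0, 0.8, -0.5]
gripper_width: 0.0922
grip_force: 0.0
```

```bash
python3 - <<'E'
from h import *
np.set_printoptions(precision=4,suppress=True)
st=snap("jar");print(st["eef_pos"])
A=cv2.imread("pics/jar.png");t=cams.camera("top")[:,:,::-1]
cv2.imwrite("pics/jarm.png",np.hstack([A[100:340,160:480],cv2.resize(t[190:290,180:300],(288,240))]))
E
```

```text
[0.4578 0.092  0.2149]
```

View pics/jarm.png

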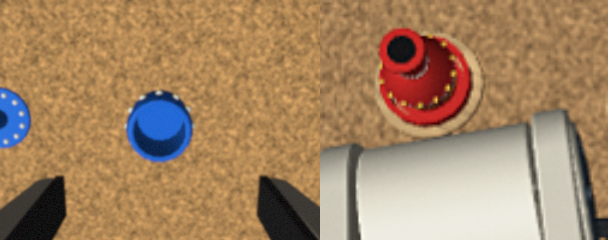

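The vase stands seated in the red ring. The jar rim centre is at (320,228.5), square between the fingers.

```bash
python3 - <<'E'
from h import *
st=load("jar");p=plane("wrist",(320,228.5),.07,st);print(p,tri(ray("wrist",(320,228.5),st),ray("wrist",(284,242),load("w3"))));go(p[0],p[1],.033,0)
E
```

```text
[0.45916028 0.09371545 0.07      ] (array([0.45650382, 0.09373059, 0.05805036]), np.float64(0.00017059313568153797))
cm [ 0.   -0.11 18.18] rot [-0.  -0.1  0.1]
```

Request:
step_arm(motion=[{"translation": [0,-0.1,3.5],"angular": [0,0,0]},{"translation": [0,-0.1,7],"angular": [0,0,0]},{"translation": [0,-0.1,10.5],"angular": [0,0,0]},{"translation": [0,-0.1,13.5],"angular": [0,0,0]},{"translation": [0,-0.1,16],"angular": [0,0,0]},{"translation": [0,-0.1,17.7],"angular": [0,0,0]},{"translation": [0,-0.1,18.2],"angular": [0,0,0]},{"translation": [0,-0.1,18.2],"angular": [0,0,0]},{"translation": [0,-0.1,18.2],"angular": [0,0,0]}])

```text
clock: 17.32
eef_pos: [0.4585, 0.0935, 0.0328]
tool_rot: [-180.0, -0.0, 0.1]
contact_force: [0.6, -0.6, 0.6]
gripper_width: 0.0919
grip_force: 0.0
```

Request:
step_arm(motion=[{"translation": [0,0,0],"angular": [0,0,0]},{"translation": [0,0,0],"angular": [0,0,0]},{"translation": [0,0,0],"angular": [0,0,0]},{"translation": [0,0,0],"angular": [0,0,0]},{"translation": [0,0,0],"angular": [0,0,0]},{"translation": [0,0,0],"angular": [0,0,0]},{"translation": [0,0,0],"angular": [0,0,0]},{"translation": [0,0,0],"angular": [0,0,0]},{"translation": [0,0,0],"angular": [0,0,0]},{"translation": [0,0,0],"angular": [0,0,0]}], claw=0)

```text
clock: 18.15
eef_pos: [0.458, 0.0932, 0.033]
tool_rot: [-180.0, -0.0, 0.1]
contact_force: [-0.2, -0.1, 7.6]
gripper_width: 0.0574
grip_force: 30.0
```

Request:
step_arm(motion=[{"translation": [0,0,-0.3],"angular": [0,0,0]},{"translation": [0,0,-0.8],"angular": [0,0,0]},{"translation": [0,0,-1.5],"angular": [0,0,0]},{"translation": [0,0,-3],"angular": [0,0,0]},{"translation": [0,0,-5],"angular": [0,0,0]},{"translation": [0,0,-7.5],"angular": [0,0,0]},{"translation": [0,0,-10],"angular": [0,0,0]},{"translation": [0,0,-12],"angular": [0,0,0]},{"translation": [0,0,-13],"angular": [0,0,0]},{"translation": [0,0,-13],"angular": [0,0,0]}])

```text
clock: 18.98
eef_pos: [0.459, 0.0933, 0.1649]
tool_rot: [-180.0, -0.2, 0.1]
contact_force: [-0.3, 0.8, -2.2]
gripper_width: 0.057
grip_force: 30.0
```

```bash
python3 - <<'E'
from h import *
go(.6205,-.1815,.165,0)
E
```

```text
cm [16.12 27.5   0.03] rot [-0.  -0.2  0.1]
```

Request:
step_arm(motion=[{"translation": [0.6,1,0],"angular": [0,0,0]},{"translation": [1.8,3,0],"angular": [0,0,0]},{"translation": [3.5,6,0],"angular": [0,0,0]},{"translation": [5.3,9,0],"angular": [0,0,0]},{"translation": [7.1,12,0],"angular": [0,0,0]},{"translation": [8.9,15,0],"angular": [0,0,0]},{"translation": [10.6,18,0],"angular": [0,0,0]},{"translation": [12.3,21,0],"angular": [0,0,0]},{"translation": [14,24,0],"angular": [0,0,0]},{"translation": [15.4,26.3,0],"angular": [0,0,0]},{"translation": [16.1,27.5,0],"angular": [0,0,0]},{"translation": [16.1,27.5,0],"angular": [0,0,0]}])

```text
clock: 19.98
eef_pos: [0.6192, -0.1846, 0.1604]
tool_rot: [180.0, 0.1, -0.1]
contact_force: [-0.6, 1.0, -2.1]
gripper_width: 0.0577
grip_force: 30.0
```

Request:
step_arm(motion=[{"translation": [0,0,1.5],"angular": [0,0,0]},{"translation": [0,0,3.5],"angular": [0,0,0]},{"translation": [0,0,5.5],"angular": [0,0,0]},{"translation": [0,0,7.5],"angular": [0,0,0]},{"translation": [0,0,8.5],"angular": [0,0,0]},{"translation": [0,0,8.5],"angular": [0,0,0]},{"translation": [0,0,8.5],"angular": [0,0,0]}])

```text
clock: 20.57
eef_pos: [0.6182, -0.181, 0.077]
tool_rot: [-180.0, 0.1, 0.1]
contact_force: [0.5, 0.0, -1.4]
gripper_width: 0.0572
grip_force: 30.0
```

```bash
python3 - <<'E'
from h import *
go(.6205,-.1815,.0455,0)
E
```

```text
cm [0.23 0.05 3.15] rot [-0.   0.1  0.1]
```

Request:
step_arm(motion=[{"translation": [0.2,0,0.5],"angular": [0,0,0]},{"translation": [0.2,0,1.2],"angular": [0,0,0]},{"translation": [0.2,0,2],"angular": [0,0,0]},{"translation": [0.2,0,2.6],"angular": [0,0,0]},{"translation": [0.2,0,2.9],"angular": [0,0,0]},{"translation": [0.2,0,3.1],"angular": [0,0,0]},{"translation": [0.2,0,3.15],"angular": [0,0,0]},{"translation": [0.2,0,3.2],"angular": [0,0,0]},{"translation": [0.2,0,3.2],"angular": [0,0,0]}])

```text
clock: 21.32
eef_pos: [0.6212, -0.1818, 0.0457]
tool_rot: [180.0, -0.0, 0.1]
contact_force: [0.2, 0.5, -2.8]
gripper_width: 0.0572
grip_force: 30.0
```

Request:
step_arm(motion=[{"translation": [0,0,0.05],"angular": [0,0,0]},{"translation": [0,0,0.1],"angular": [0,0,0]},{"translation": [0,0,0.15],"angular": [0,0,0]},{"translation": [0,0,0.15],"angular": [0,0,0]},{"translation": [0,0,0.15],"angular": [0,0,0]}])

```text
clock: 21.73
eef_pos: [0.621, -0.1817, 0.0441]
tool_rot: [-180.0, -0.0, 0.1]
contact_force: [-0.4, 0.3, -2.9]
gripper_width: 0.0573
grip_force: 30.0
```

Request:
step_arm(motion=[{"translation": [0,0,0.05],"angular": [0,0,0]},{"translation": [0,0,0.1],"angular": [0,0,0]},{"translation": [0,0,0.1],"angular": [0,0,0]},{"translation": [0,0,0.1],"angular": [0,0,0]}])

```text
clock: 22.07
eef_pos: [0.621, -0.1817, 0.0431]
tool_rot: [180.0, -0.0, 0.1]
contact_force: [0.4, 0.2, -0.6]
gripper_width: 0.0573
grip_force: 30.0
```

Request:
step_arm(motion=[{"translation": [0,0,0.05],"angular": [0,0,0]},{"translation": [0,0,0.05],"angular": [0,0,0]},{"translation": [0,0,0.05],"angular": [0,0,0]}])

```text
clock: 22.32
eef_pos: [0.621, -0.1818, 0.0431]
tool_rot: [180.0, -0.0, 0.1]
contact_force: [-1.5, 1.0, 4.8]
gripper_width: 0.0572
grip_force: 30.0
```

Contact at +4.8 N. Release, rise, and go to the mug with the tool turned to its handle (yaw about 45°).

Request:
step_arm(motion=[{"translation": [0,0,0],"angular": [0,0,0]},{"translation": [0,0,0],"angular": [0,0,0]},{"translation": [0,0,0],"angular": [0,0,0]},{"translation": [0,0,0],"angular": [0,0,0]},{"translation": [0,0,-1],"angular": [0,0,0]},{"translation": [0,0,-3.5],"angular": [0,0,0]},{"translation": [0,0,-7],"angular": [0,0,0]},{"translation": [0,0,-10.5],"angular": [0,0,0]},{"translation": [0,0,-14],"angular": [0,0,0]},{"translation": [0,0,-16.5],"angular": [0,0,0]},{"translation": [0,0,-16.5],"angular": [0,0,0]}], claw=9.19)

```text
clock: 23.23
eef_pos: [0.6241, -0.1827, 0.2148]
tool_rot: [179.8, -0.5, 0.1]
contact_force: [0.3, -0.7, 0.1]
gripper_width: 0.0919
grip_force: 0.0
```

Request:
step_arm(motion=[{"translation": [-2,-1,0],"angular": [0,0,-5]},{"translation": [-4,-2,0],"angular": [0,0,-11]},{"translation": [-6,-3,0],"angular": [0,0,-17]},{"translation": [-8,-4,0],"angular": [0,0,-23]},{"translation": [-10,-5,0],"angular": [0,0,-29]},{"translation": [-12,-6,0],"angular": [0,0,-35]},{"translation": [-13.5,-7.2,0],"angular": [0,0,-40]},{"translation": [-13.5,-7.2,0],"angular": [0,0,-45]},{"translation": [-13.5,-7.2,0],"angular": [0,0,-45]},{"translation": [-13.5,-7.2,0],"angular": [0,0,-45]}])

```text
clock: 24.07
eef_pos: [0.4861, -0.1099, 0.2079]
tool_rot: [180.0, -0.0, 44.9]
contact_force: [-0.1, -0.5, 0.8]
gripper_width: 0.0917
grip_force: 0.0
```

```bash
python3 - <<'E'
from h import *
st=snap("mug");print(st["eef_pos"],st["tool_rot"])
A=cv2.imread("pics/mug.png");t=cams.camera("scene")[:,:,::-1]
cv2.imwrite("pics/mugm.png",np.hstack([A[100:340,160:480],cv2.resize(t[165:245,205:301],(288,240))]))
E
```

```text
[ 0.48611402 -0.10990051  0.20786845] [ 1.79961988e+02 -1.92969009e-02  4.49224331e+01]
```

View pics/mugm.png

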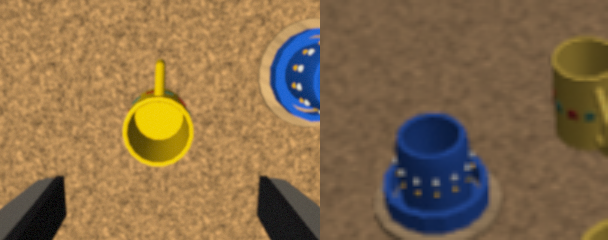

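The jar sits seated in the blue ring. The mug rim is at (318,231) with its handle pointing straight up the image, aligned with the tool to about 1°.

```bash
python3 - <<'E'
from h import *
st=load("mug");p=plane("wrist",(318,231),.08,st);print(p,tri(ray("wrist",(318,231),st),ray("wrist",(459,221),load("w3"))));go(p[0],p[1],.0395,45)
E
```

```text
[ 0.48638366 -0.10539464  0.08      ] (array([ 0.48739525, -0.10492829,  0.08344798]), np.float64(0.0008916114075144382))
cm [ 0.33 -0.34 16.82] rot [ 0.  -0.  -0.1]
```

Request:
step_arm(motion=[{"translation": [0.2,-0.25,3.5],"angular": [0,0,0]},{"translation": [0.2,-0.25,7],"angular": [0,0,0]},{"translation": [0.2,-0.25,10.5],"angular": [0,0,0]},{"translation": [0.2,-0.25,13.5],"angular": [0,0,0]},{"translation": [0.2,-0.25,15.7],"angular": [0,0,0]},{"translation": [0.2,-0.25,16.8],"angular": [0,0,0]},{"translation": [0.2,-0.25,16.8],"angular": [0,0,0]},{"translation": [0.2,-0.25,16.8],"angular": [0,0,0]}])

```text
clock: 24.83
eef_pos: [0.4858, -0.1069, 0.0397]
tool_rot: [-180.0, 0.0, 45.0]
contact_force: [1.0, 0.7, 0.9]
gripper_width: 0.0919
grip_force: 0.0
```

Request:
step_arm(motion=[{"translation": [0,0,0],"angular": [0,0,0]},{"translation": [0,0,0],"angular": [0,0,0]},{"translation": [0,0,0],"angular": [0,0,0]},{"translation": [0,0,0],"angular": [0,0,0]},{"translation": [0,0,0],"angular": [0,0,0]},{"translation": [0,0,0],"angular": [0,0,0]},{"translation": [0,0,0],"angular": [0,0,0]},{"translation": [0,0,0],"angular": [0,0,0]},{"translation": [0,0,0],"angular": [0,0,0]},{"translation": [0,0,0],"angular": [0,0,0]}], claw=0)

```text
clock: 25.67
eef_pos: [0.4858, -0.1067, 0.0402]
tool_rot: [180.0, -0.0, 45.1]
contact_force: [-1.1, 0.8, 7.1]
gripper_width: 0.0579
grip_force: 30.0
```

Request:
step_arm(motion=[{"translation": [0,0,-0.3],"angular": [0,0,0]},{"translation": [0,0,-0.8],"angular": [0,0,0]},{"translation": [0,0,-1.5],"angular": [0,0,0]},{"translation": [0,0,-3],"angular": [0,0,0]},{"translation": [0,0,-5],"angular": [0,0,0]},{"translation": [0,0,-7.5],"angular": [0,0,0]},{"translation": [0,0,-10],"angular": [0,0,0]},{"translation": [0,0,-12],"angular": [0,0,0]},{"translation": [0,0,-12],"angular": [0,0,0]},{"translation": [0,0,-12],"angular": [0,0,0]}])

```text
clock: 26.5
eef_pos: [0.4862, -0.1069, 0.1606]
tool_rot: [179.9, -0.1, 45.1]
contact_force: [0.7, -0.1, -2.2]
gripper_width: 0.058
grip_force: 30.0
```

```bash
python3 - <<'E'
from h import *
snap("mugh");go(.636,-.004,.16,-9)
E
```

```text
cm [17.92  3.42 -0.06] rot [ 0.  -0.  54.1]
```

Request:
step_arm(motion=[{"translation": [1,0.2,0],"angular": [0,0,4]},{"translation": [3,0.6,0],"angular": [0,0,9]},{"translation": [5,1,0],"angular": [0,0,14]},{"translation": [7.2,1.4,0],"angular": [0,0,20]},{"translation": [9.4,1.8,0],"angular": [0,0,26]},{"translation": [11.6,2.2,0],"angular": [0,0,32]},{"translation": [13.6,2.6,0],"angular": [0,0,38]},{"translation": [15.6,3,0],"angular": [0,0,44]},{"translation": [17.2,3.3,0],"angular": [0,0,49]},{"translation": [17.9,3.4,0],"angular": [0,0,53]},{"translation": [17.9,3.4,0],"angular": [0,0,54]},{"translation": [17.9,3.4,0],"angular": [0,0,54]}])

```text
clock: 27.55
eef_pos: [0.6349, -0.0039, 0.1575]
tool_rot: [180.0, 0.2, -8.9]
contact_force: [0.0, -0.2, -2.0]
gripper_width: 0.058
grip_force: 30.0
```

Request:
step_arm(motion=[{"translation": [0,0,1.5],"angular": [0,0,0]},{"translation": [0,0,3.5],"angular": [0,0,0]},{"translation": [0,0,5.5],"angular": [0,0,0]},{"translation": [0,0,6.5],"angular": [0,0,0]},{"translation": [0,0,6.5],"angular": [0,0,0]},{"translation": [0,0,6.5],"angular": [0,0,0]}])

```text
clock: 28.05
eef_pos: [0.6353, -0.0044, 0.0942]
tool_rot: [180.0, 0.1, -8.9]
contact_force: [0.6, -0.4, -2.2]
gripper_width: 0.0584
grip_force: 30.0
```

```bash
python3 - <<'E'
from h import *
st=snap("mugp");t=cams.camera("scene")[:,:,::-1]
cv2.imwrite("pics/mugpm.png",np.hstack([cv2.imread("pics/mugp.png")[60:340,160:480],cv2.resize(t[195:285,255:365],(342,280))]))
go(.636,-.004,.052,-9)
E
```

```text
cm [-0.07 -0.01  4.36] rot [-0.  -0.1  0.1]
```

View pics/mugpm.png

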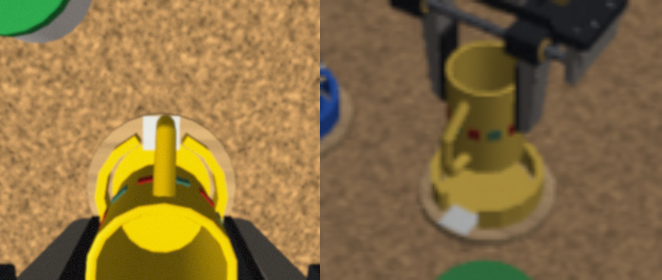

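The handle (column 165) lines up with the notch and white patch (about 161). Lower it.

Request:
step_arm(motion=[{"translation": [0,0,0.7],"angular": [0,0,0]},{"translation": [0,0,1.5],"angular": [0,0,0]},{"translation": [0,0,2.3],"angular": [0,0,0]},{"translation": [0,0,3.1],"angular": [0,0,0]},{"translation": [0,0,3.7],"angular": [0,0,0]},{"translation": [0,0,4.1],"angular": [0,0,0]},{"translation": [0,0,4.25],"angular": [0,0,0]},{"translation": [0,0,4.3],"angular": [0,0,0]},{"translation": [0,0,4.3],"angular": [0,0,0]}])

```text
clock: 28.9
eef_pos: [0.6361, -0.004, 0.0516]
tool_rot: [-180.0, -0.0, -8.9]
contact_force: [0.1, -0.0, -0.7]
gripper_width: 0.0579
grip_force: 30.0
```

Request:
step_arm(motion=[{"translation": [0,0,0.05],"angular": [0,0,0]},{"translation": [0,0,0.1],"angular": [0,0,0]},{"translation": [0,0,0.15],"angular": [0,0,0]},{"translation": [0,0,0.15],"angular": [0,0,0]},{"translation": [0,0,0.15],"angular": [0,0,0]}])

```text
clock: 29.32
eef_pos: [0.6362, -0.004, 0.0503]
tool_rot: [-180.0, -0.0, -8.9]
contact_force: [-0.7, 0.4, -1.7]
gripper_width: 0.0583
grip_force: 30.0
```

Request:
step_arm(motion=[{"translation": [0,0,0.05],"angular": [0,0,0]},{"translation": [0,0,0.05],"angular": [0,0,0]},{"translation": [0,0,0.05],"angular": [0,0,0]}])

```text
clock: 29.57
eef_pos: [0.6363, -0.004, 0.0502]
tool_rot: [-180.0, -0.0, -8.9]
contact_force: [-2.7, -0.0, 6.3]
gripper_width: 0.0582
grip_force: 30.0
```

Seated at +6 N. Release, rise, and go over the lid.

Request:
step_arm(motion=[{"translation": [0,0,0],"angular": [0,0,0]},{"translation": [0,0,0],"angular": [0,0,0]},{"translation": [0,0,0],"angular": [0,0,0]},{"translation": [0,0,0],"angular": [0,0,0]},{"translation": [0,0,-1],"angular": [0,0,0]},{"translation": [0,0,-3.5],"angular": [0,0,0]},{"translation": [0,0,-7],"angular": [0,0,0]},{"translation": [0,0,-10.5],"angular": [0,0,0]},{"translation": [0,0,-14],"angular": [0,0,0]},{"translation": [0,0,-15],"angular": [0,0,0]},{"translation": [0,0,-15],"angular": [0,0,0]}], claw=9.19)

```text
clock: 30.48
eef_pos: [0.6382, -0.004, 0.204]
tool_rot: [-179.9, -0.4, -8.9]
contact_force: [0.5, -0.3, -0.5]
gripper_width: 0.0921
grip_force: 0.0
```

Request:
step_arm(motion=[{"translation": [-2.5,-2.6,0],"angular": [0,0,-5]},{"translation": [-5,-5.2,0],"angular": [0,0,-9]},{"translation": [-7.5,-7.8,0],"angular": [0,0,-9]},{"translation": [-10,-10.4,0],"angular": [0,0,-9]},{"translation": [-12.5,-13,0],"angular": [0,0,-9]},{"translation": [-15,-15.6,0],"angular": [0,0,-9]},{"translation": [-17.5,-18.2,0],"angular": [0,0,-9]},{"translation": [-20,-20.8,0],"angular": [0,0,-9]},{"translation": [-21.5,-22.3,0],"angular": [0,0,-9]},{"translation": [-21.5,-22.3,0],"angular": [0,0,-9]},{"translation": [-21.5,-22.3,0],"angular": [0,0,-9]}])

```text
clock: 31.4
eef_pos: [0.4571, 0.2499, 0.1984]
tool_rot: [179.9, 0.1, 0.2]
contact_force: [-0.0, -0.9, 0.4]
gripper_width: 0.0919
grip_force: 0.0
```

```bash
python3 - <<'E'
from h import *
np.set_printoptions(precision=4,suppress=True)
st=snap("lid");print(st["eef_pos"],st["tool_rot"])
A=cv2.imread("pics/lid.png")
e=blob(A,(100,130,40),(125,255,255),(220,130,200,190));print(e,plane("wrist",e[0],.014,st))
v=cv2.cvtColor(A,cv2.COLOR_BGR2HSV);m=cv2.inRange(v,(0,0,150),(180,90,255))[130:320,220:420]
n,l,s,c=cv2.connectedComponentsWithStats(m);i=1+s[1:,4].argmax();q=c[i]+(220,130);print("white top",q,s[i],plane("wrist",q,.05,st),tri(ray("wrist",q,st),ray("wrist",(153,240),load("w3"))))
go(*plane("wrist",e[0],.014,st)[:2],.0185,0)
# cradle checks by top camera
t=cams.camera("top")[:,:,::-1];cv2.imwrite("pics/top2.png",t)
E
```

```text
[0.4571 0.2499 0.1984] [179.9319   0.0985   0.2079]
(array([317.0724, 218.9515]), (62.11536407470703, 63.23012924194336), 102.283935546875) [0.4586 0.2543 0.014 ]
white top [316.7543 228.1371] [ 90  91  15  15 175] [0.4575 0.2542 0.05  ] (array([0.4578, 0.2542, 0.0525]), np.float64(0.0006130454335389478))
cm [ 0.1  -0.52 18.01] rot [0.1 0.1 0.1]
```

Request:
step_arm(motion=[{"translation": [0.1,-0.4,3.5],"angular": [0,0,0]},{"translation": [0.1,-0.4,7],"angular": [0,0,0]},{"translation": [0.1,-0.4,10.5],"angular": [0,0,0]},{"translation": [0.1,-0.4,13.5],"angular": [0,0,0]},{"translation": [0.1,-0.4,16],"angular": [0,0,0]},{"translation": [0.1,-0.4,17.5],"angular": [0,0,0]},{"translation": [0.1,-0.4,17.9],"angular": [0,0,0]},{"translation": [0.1,-0.4,17.9],"angular": [0,0,0]},{"translation": [0.1,-0.4,17.9],"angular": [0,0,0]}])

```text
clock: 32.25
eef_pos: [0.46, 0.2532, 0.021]
tool_rot: [-180.0, -0.0, -0.0]
contact_force: [-0.1, 1.5, 0.3]
gripper_width: 0.0917
grip_force: 0.0
```

Request:
step_arm(motion=[{"translation": [0,0,0],"angular": [0,0,0]},{"translation": [0,0,0],"angular": [0,0,0]},{"translation": [0,0,0],"angular": [0,0,0]},{"translation": [0,0,0],"angular": [0,0,0]},{"translation": [0,0,0],"angular": [0,0,0]},{"translation": [0,0,0],"angular": [0,0,0]},{"translation": [0,0,0],"angular": [0,0,0]},{"translation": [0,0,0],"angular": [0,0,0]},{"translation": [0,0,0],"angular": [0,0,0]},{"translation": [0,0,0],"angular": [0,0,0]},{"translation": [0,0,0],"angular": [0,0,0]},{"translation": [0,0,0],"angular": [0,0,0]}], claw=0)

```text
clock: 33.25
eef_pos: [0.4593, 0.2536, 0.0205]
tool_rot: [180.0, 0.0, 0.1]
contact_force: [-0.2, -0.1, 0.4]
gripper_width: 0.0197
grip_force: 30.0
```

Request:
step_arm(motion=[{"translation": [0,0,-0.3],"angular": [0,0,0]},{"translation": [0,0,-0.8],"angular": [0,0,0]},{"translation": [0,0,-1.5],"angular": [0,0,0]},{"translation": [0,0,-3.5],"angular": [0,0,0]},{"translation": [0,0,-6],"angular": [0,0,0]},{"translation": [0,0,-9],"angular": [0,0,0]},{"translation": [0,0,-12],"angular": [0,0,0]},{"translation": [0,0,-15],"angular": [0,0,0]},{"translation": [0,0,-17],"angular": [0,0,0]},{"translation": [0,0,-18],"angular": [0,0,0]},{"translation": [0,0,-18],"angular": [0,0,0]}])

```text
clock: 34.17
eef_pos: [0.4605, 0.2543, 0.2032]
tool_rot: [-179.9, -0.2, 0.1]
contact_force: [0.7, -0.0, -1.7]
gripper_width: 0.0192
grip_force: 30.0
```

```bash
python3 - <<'E'
from h import *
print(sensors.state()["gripper_width"]);go(.621,-.1815,.20,0)
# jar rim seen on the 'mug' shot is off; use top2: jar rim blob + cradle
t=cv2.imread("pics/top2.png");print(blob(t,(100,130,40),(125,255,255),(373,215,55,55)))
E
```

```text
0.019235064610135237
cm [16.   43.6   0.29] rot [-0.1 -0.2  0.1]
(array([399.67163277, 240.57712364]), (37.281612396240234, 37.468875885009766), 55.614402770996094)
```

Request:
step_arm(motion=[{"translation": [0.5,1.2,0],"angular": [0,0,0]},{"translation": [1.4,3.8,0],"angular": [0,0,0]},{"translation": [2.7,7.3,0],"angular": [0,0,0]},{"translation": [4,10.9,0],"angular": [0,0,0]},{"translation": [5.3,14.5,0],"angular": [0,0,0]},{"translation": [6.7,18.2,0],"angular": [0,0,0]},{"translation": [8,21.8,0],"angular": [0,0,0]},{"translation": [9.3,25.4,0],"angular": [0,0,0]},{"translation": [10.6,29,0],"angular": [0,0,0]},{"translation": [12,32.6,0],"angular": [0,0,0]},{"translation": [13.3,36.2,0],"angular": [0,0,0]},{"translation": [14.5,39.5,0],"angular": [0,0,0]}])

```text
clock: 35.17
eef_pos: [0.6037, -0.1441, 0.1981]
tool_rot: [-180.0, 0.2, 0.0]
contact_force: [0.2, 0.1, -0.7]
gripper_width: 0.0195
grip_force: 30.0
```

Request:
step_arm(motion=[{"translation": [1,2.5,0],"angular": [0,0,0]},{"translation": [1.6,3.8,1],"angular": [0,0,0]},{"translation": [1.7,4.1,2.5],"angular": [0,0,0]},{"translation": [1.7,4.1,4],"angular": [0,0,0]},{"translation": [1.7,4.1,5.5],"angular": [0,0,0]},{"translation": [1.7,4.1,6.5],"angular": [0,0,0]},{"translation": [1.7,4.1,7],"angular": [0,0,0]},{"translation": [1.7,4.1,7],"angular": [0,0,0]},{"translation": [1.7,4.1,7],"angular": [0,0,0]}])

```text
clock: 35.92
eef_pos: [0.6216, -0.1819, 0.1302]
tool_rot: [-180.0, 0.0, 0.1]
contact_force: [-0.3, 0.1, -0.3]
gripper_width: 0.0193
grip_force: 30.0
```

```bash
python3 - <<'E'
from h import *
go(.623,-.182,.095,0)
E
```

```text
cm [0.14 0.02 3.52] rot [-0.   0.   0.1]
```

Request:
step_arm(motion=[{"translation": [0.1,0,0.4],"angular": [0,0,0]},{"translation": [0.1,0,1],"angular": [0,0,0]},{"translation": [0.1,0,1.7],"angular": [0,0,0]},{"translation": [0.1,0,2.4],"angular": [0,0,0]},{"translation": [0.1,0,2.9],"angular": [0,0,0]},{"translation": [0.1,0,3.2],"angular": [0,0,0]},{"translation": [0.1,0,3.4],"angular": [0,0,0]},{"translation": [0.1,0,3.5],"angular": [0,0,0]},{"translation": [0.1,0,3.5],"angular": [0,0,0]}])

```text
clock: 36.67
eef_pos: [0.6228, -0.1821, 0.0954]
tool_rot: [-180.0, 0.0, 0.1]
contact_force: [0.4, -0.3, -1.4]
gripper_width: 0.0194
grip_force: 30.0
```

Request:
step_arm(motion=[{"translation": [0,0,0.05],"angular": [0,0,0]},{"translation": [0,0,0.1],"angular": [0,0,0]},{"translation": [0,0,0.15],"angular": [0,0,0]},{"translation": [0,0,0.2],"angular": [0,0,0]},{"translation": [0,0,0.2],"angular": [0,0,0]}])

```text
clock: 37.08
eef_pos: [0.6227, -0.1822, 0.0936]
tool_rot: [180.0, -0.0, 0.1]
contact_force: [-0.6, 0.2, -0.4]
gripper_width: 0.019
grip_force: 30.0
```

Request:
step_arm(motion=[{"translation": [0,0,0.05],"angular": [0,0,0]},{"translation": [0,0,0.05],"angular": [0,0,0]},{"translation": [0,0,0.05],"angular": [0,0,0]}])

```text
clock: 37.33
eef_pos: [0.6228, -0.1821, 0.0931]
tool_rot: [180.0, 0.0, 0.1]
contact_force: [0.1, 0.5, -0.9]
gripper_width: 0.0191
grip_force: 30.0
```

Request:
step_arm(motion=[{"translation": [0,0,0.05],"angular": [0,0,0]},{"translation": [0,0,0.05],"angular": [0,0,0]},{"translation": [0,0,0.05],"angular": [0,0,0]}])

```text
clock: 37.58
eef_pos: [0.6228, -0.1821, 0.0926]
tool_rot: [180.0, -0.0, 0.1]
contact_force: [0.1, 0.1, -1.8]
gripper_width: 0.0193
grip_force: 30.0
```

Request:
step_arm(motion=[{"translation": [0,0,0.05],"angular": [0,0,0]},{"translation": [0,0,0.05],"angular": [0,0,0]},{"translation": [0,0,0.05],"angular": [0,0,0]}])

```text
clock: 37.83
eef_pos: [0.6229, -0.1822, 0.0925]
tool_rot: [180.0, -0.0, 0.1]
contact_force: [-0.8, 1.0, 4.1]
gripper_width: 0.019
grip_force: 30.0
```

Contact at the expected height of 0.0925. Release, rise, back away and check.

Request:
step_arm(motion=[{"translation": [0,0,0],"angular": [0,0,0]},{"translation": [0,0,0],"angular": [0,0,0]},{"translation": [0,0,0],"angular": [0,0,0]},{"translation": [0,0,0],"angular": [0,0,0]},{"translation": [0,0,-1],"angular": [0,0,0]},{"translation": [0,0,-3.5],"angular": [0,0,0]},{"translation": [0,0,-7],"angular": [0,0,0]},{"translation": [0,0,-10.5],"angular": [0,0,0]},{"translation": [0,0,-13],"angular": [0,0,0]},{"translation": [0,0,-13],"angular": [0,0,0]}], claw=6)

```text
clock: 38.67
eef_pos: [0.6259, -0.183, 0.2292]
tool_rot: [179.8, -0.5, 0.1]
contact_force: [0.2, -0.2, -0.1]
gripper_width: 0.06
grip_force: 0.0
```

Request:
step_arm(motion=[{"translation": [-4,-1,0],"angular": [0,0,0]},{"translation": [-8,-2,0],"angular": [0,0,0]},{"translation": [-12,-3,0],"angular": [0,0,0]},{"translation": [-16,-4,0],"angular": [0,0,0]},{"translation": [-20,-5,0],"angular": [0,0,0]},{"translation": [-24,-6,0],"angular": [0,0,0]},{"translation": [-26,-6,0],"angular": [0,0,0]},{"translation": [-26,-6,0],"angular": [0,0,0]},{"translation": [-26,-6,0],"angular": [0,0,0]}])

```text
clock: 39.42
eef_pos: [0.3625, -0.1225, 0.2226]
tool_rot: [180.0, -0.1, 0.0]
contact_force: [1.2, -0.1, -0.3]
gripper_width: 0.0603
grip_force: 0.0
```

```bash
python3 - <<'E'
from h import *
t=cams.camera("scene")[:,:,::-1];u=cams.camera("top")[:,:,::-1]
cv2.imwrite("pics/end.png",np.vstack([cv2.resize(t[160:330,200:430],(800,591))[:330] if 0 else cv2.resize(t[170:310,200:440],(600,350)),cv2.resize(u[150:290,80:570],(600,171))]))
E
```

```text
(no output)
```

View pics/end.png

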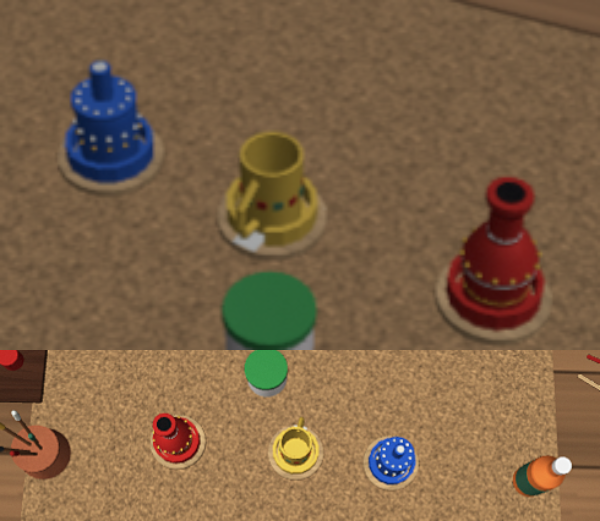

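The picture shows all three pieces upright in their own cradles, with the mug's handle down in the notch, the lid on the jar and the bystanders unmoved.

```bash
python3 -c "
from plant import job
print(job.sign_off())"
```

```text
the job is handed in; nothing more can be done
None
```

The job is handed in: the vase, mug and jar stand released and upright in their own cradles, the mug's handle is down in the notch, and the lid went on the jar last, about 39 s into the 125 s allowed.

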